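Seat the blued blade and hold the inspection mirror on its orange band

ROBOT

A 6-joint arm with a two-finger parallel gripper is mounted at the origin on the work surface. World frame = base frame: x ahead of the robot, y to its left, z up, the work surface at z = 0. Lengths are in mm, angles in rad, forces in N, time in s.
With the tool pointing down it reaches from about 275 to 750 mm from the base axis. Payload 10.2 kg.
Tool frame: the origin (TCP) lies at the very end of the fingers, on their centre line; the grasp point (between the pads) lies 19 mm behind it; z points along the fingers, y is the direction in which the jaws open and shut (so a half turn about z gives the same grasp; the last joint's range is limited). The gripper opens to 85 mm and grips with 20 to 120 N. Pads are 22 mm wide; open, the fingers measure 114 mm over their backs; the gripper's body (76 mm by 85 mm) begins 54 mm behind the grasp point. The pads swing forward as they close: fully open they stand 13 mm farther back than shut.
Start: joints at [-1.562, 0.313, 1.498, -0, 1.331, -0.223], TCP at [120.594, -510.968, 231.294] pointing down, gripper open.
Joint ranges: [-2.94, 2.94], [-0.97, 2.17], [0.19, 2.56], [-1.23, 4.37], [0.02, 3.11], [-2.88, 2.88]. Speed limits (rad/s): [2.39, 2.39, 3.01, 3.14, 3.14, 3.14].

INTERFACE

Orientations are given as a unit quaternion [w, x, y, z].
In Python, from rig import * gives the robot as it stands. The module is installed in compiled form; this text tells all that it offers.
- The arm moves only by the shell command python3 -m crank 'ROWS' [FORCE]. ROWS is a JSON object of lists of equal length, an entry for each row: "dp": the shift along the world's x, y, z in cm, a list of three; "delta_rot": the turn, a rotation vector about the world's x, y, z in degrees, a list of three; "claw": the closure in counts, from 0 (fully open) to 255 (shut). A call has 1 to 10 rows; each row shifts and turns the commanded pose from where the row before left it; what a row does not reach is not made up. A row lasts 1/10 s, in which the tool goes at most 50 mm and 8.59 degrees, less where a joint would pass 70% of its speed; a pose out of reach is approached as far as the arm can. A call is refused whole if a number of a shift passes 5 or a number of a turn 8.59, either way. A call with a gripper value outside its range is refused whole. The fingers move at their own pace and stop on an object; FORCE is the grip in N (left out, the last holds). Time passes only in rows, so rows that do not move let the fingers close. It gives the time, the measured TCP pose, the force and the opening at its end, in the units of the state.
- sense(): the state, without advancing time (a new reading comes with each control period).
- capture(name): name is "scene" or "top" or "wrist"; returns (picture, depth): 420x560x3 uint8, red, green, blue; 420x560 float32, mm along the optical axis (not along the pixel's ray), 0 where there is no reading.
- camera_model(name): a dict with "fx", "fy", "cx", "cy" (pixels), "cam_to_world" (4x4, takes a point from camera to world coordinates); the wrist camera has in their place "T_tool_cam" (4x4, takes a point from camera to tool coordinates, whose origin is the TCP and whose axes are the flange's). Camera axes: x right, y up, looking along -z (the intrinsics and any distortion apply to the point x, -y, -z); pixel columns grow to the right and rows downward; lengths in mm; the calibration is good to about 2 mm. A picture is of the moment at which its call begins: read the wrist's pose just before it. camera_model takes no time and is no camera call.
- finish_job(): hands the job in, once; it reports no verdict.
Trained networks look in the newest picture that a camera, given by its name, has taken for a name from the list of things; names that differ only in an ending like _2 or _b are one class to them, and where a whole thing is asked for, a point or a joint stands for the part that bears it (a point fixed in the world has none). Each returns a list of dicts, best first, with "p" (0 to 1); they miss things now and then, are a little off and sometimes report something else, mostly with a low value. They report only what shows in the picture. A call takes as long as a camera call. They do not tell look-alikes from the thing itself.
- boxes_of(camera, target): "centre" ([column, row] in pixels, amid what is visible of it).
- masks_of(camera, target): "region" (420x560 bool, what is visible of it) and "centre" ([column, row] in pixels, amid what is visible of it).
- pinpoint(camera, target): "centre" ([column, row] in pixels: a listed point, or the origin of a listed thing).
The state is a dict: "time_s": time; "joints": joint angles; "dq": joint speeds; "tau": joint torques, N m; "eef_pos": TCP position; "ee_rot": TCP orientation; "force": force on the tool from outside, world axes, zero at the start; "wrist_torque": the same for the moment, N m; "grip_width": opening from 0.0 (shut) to 1.0 (fully open).
Only numpy, scipy, OpenCV 4.12 (cv2) and the standard library are available. Lean on these libraries where they do the work, as an engineer would, in place of code of your own. Each camera call takes 0.05 s, during which the arm holds its last target.

TASK

Take the blue blade out of the wooden rest by its wooden grip, slide it edge-down all the way into the slot of the steel holder (either way round) and let go of it. Then turn the sprung inspection mirror by its red pin until the small black camera sees, in the mirror, the middle of the blade's orange band, and finish while still holding the mirror at that angle. Leave the hammer, the dye jar and the V-block where they are.

Things in the scene. Friction and masses are not known exactly. Their poses are not given: they have to be found in the camera images.
- blade: Flat violet-blue blade, 100 long (x) x 5 thick (y) x 72 high (z), 0.2 to 0.4 kg, with a light wooden grip along its top: 90 long x 14 thick, 70 to 90 above the lower edge. Origin: middle of the lower edge. A 24 wide orange band runs round blade and grip off-centre, its middle at x = +25. It starts upright in the wooden rest, lower edge on the slot floor.
- band (a point): Middle of the orange band on the blade: x = +25, y = 0 (mid-thickness), z = 53 in the blade's frame. It is the mark that the camera must see.
- rest: Fixed light-wood block, 134 x 41 x 32 high, in which the blade starts. Origin: centre of its underside; its slot runs along its x: 114 long, 9 wide, 22 deep (floor 10 above the table), closed at both ends.
- holder: Fixed bright-steel block between rest and mirror, 132 long (x) x 39.5 wide (y) x 42 high; origin under its centre. Slot along x, centred: 112 long, 7.5 wide, 30 deep, ends closed; the top 5 mm widen as a lead-in to about 15. The slot floor is 12 above the origin: there the blade's origin stands when fully home. The blade drops in by its own weight or a light push.
- slot (a point): Centre of the holder's slot mouth, 42 above the table; axes as the holder's.
- fixture: Fixed grey base plate, 12 thick, with the mirror at one end and the small black camera (box 50 x 36 x 36, top 83 above the table) at the other. Origin: on the table below the upright axis on which the mirror turns. In its frame the camera lies in the direction 20 degrees from +x towards +y.
- lens (a point): Centre of the camera's lens, 65 above the table, 113 from the mirror's axis; the camera looks level, straight at the mirror's axis.
- mirror: Mirror, glass 60 x 60 in a 70 x 70 black plate, top 100 above the table. Origin: on its upright turning axis, 26 above the table. Its x axis is the glass's outward normal. At rest on its stop, x stands 30 degrees anticlockwise (from above) of the fixture's x; it turns on anticlockwise up to 1.2 rad against a spring (0.6 to 2.2 N at the pin) and swings back if let go.
- pin (a point): On the axis of the red pin at its top, 106 above the table. The pin is upright, round, 12 in diameter, 95 from the mirror's axis (x = -95 in the mirror's frame), on the end of an aluminium lever behind the glass; it stands clear from the lever (54 above the table) up to 106.
- sight (a point): The camera's line of sight after reflection: origin on the mirror's axis, 65 above the table; x along the reflected line, level; z up. It turns twice as far as the mirror. The camera sees the band's middle when that lies on this x axis (y = 0): the glass's normal then halves the angle, seen from the axis in the level plane, between lens and band.
- hammer: Bystander: hammer, about 260 long, lying on the table; origin under its middle, handle to its -x.
- dye_jar: Bystander: violet jar with black lid, diameter 48, 65 high; origin at the centre of its underside.
- v_block: Bystander: steel V-block, 70 x 50 x 44 high; origin at the centre of its underside.
Not all that is in view belongs to the job. Of the things like the blade, leave any that is white; of the rest the smaller one is meant.

How it is judged (in metres and radians):
On the way:
1. the blade stands fully home in the holder's slot, let go (z of blade in the frame of holder between 0.008 and 0.016 m and y of blade in the frame of holder between -0.004 and 0.004 m and x of blade in the frame of holder between -0.012 and 0.012 m and angle between the x axis of blade and the x axis of holder, either way round below 0.1 rad and angle between blade's own z axis and vertical below 0.15 rad and contact force between the fingers and blade below 0.1 N), for 0.2 s.
At the end, for the whole second after the job is handed in: Blade in the slot, let go, at rest: edge within 4 mm of the floor, 12 mm along, 4 mm across, 0.1 rad aligned, 0.15 rad upright. Reflected line of sight within 12 mm of the band's middle. Fingers hold the mirror (over 0.3 N, under 0.1 rad/s) (all of step 1 and y of band in the frame of sight between -0.012 and 0.012 m and x of band in the frame of sight above 0.05 m and contact force between the fingers and mirror above 0.3 N and angular speed of mirror below 0.1 rad/s and linear speed of blade below 0.02 m/s); the arm keeps its last pose, push and grip.
It fails at once if the hammer is moved more than 15 mm (distance of hammer from where it was at the start of the episode above 0.015 m).
It fails at once if the dye jar is moved more than 15 mm (distance of dye_jar from where it was at the start of the episode above 0.015 m).
It fails at once if the v block is moved more than 15 mm (distance of v_block from where it was at the start of the episode above 0.015 m).
It also fails if it takes over 54 s, if anything falls off the work surface, if the arm or the gripper's body presses on something with over 40 N, if the wrist force passes 120 N, or if a joint passes its speed limit or range.

## Working session

There is one attempt and no reset: what is moved stays moved. The work goes in short steps, Python scripts to look and compute and a shell command to move; the robot and the scene stay as the last step left them, time stands still between calls to the robot, and variables do not carry over. Pictures are saved under pics/ and viewed, and the job is handed in when it is done.

```bash
mkdir -p pics; cat > h.py <<'E'
from rig import *
import numpy as np, cv2
from scipy.spatial.transform import Rotation as R
def save(n,im): cv2.imwrite('pics/'+n,cv2.cvtColor(np.ascontiguousarray(im),cv2.COLOR_RGB2BGR))
def c2w(cam,s=None):
    m=camera_model(cam)
    if 'cam_to_world' in m: return m,np.array(m['cam_to_world'])
    s=s or sense(); T=np.eye(4); q=s['ee_rot']; T[:3,:3]=R.from_quat([q[1],q[2],q[3],q[0]]).as_matrix(); T[:3,3]=s['eef_pos']
    return m,T@np.array(m['T_tool_cam'])
def ray(cam,px,s=None):
    m,T=c2w(cam,s); K=np.array([[m['fx'],0,m['cx']],[0,m['fy'],m['cy']],[0,0,1.]])
    d=m.get('distortion',m.get('dist'))
    if d is not None: u=cv2.undistortPoints(np.array([[px]],float),K,np.array(d,float))[0,0]
    else: u=[(px[0]-m['cx'])/m['fx'],(px[1]-m['cy'])/m['fy']]
    return T[:3,3],T[:3,:3]@np.array([u[0],-u[1],-1.])
def atz(cam,px,z,s=None):
    o,d=ray(cam,px,s); return o+d*(z-o[2])/d[2]
def atd(cam,px,dep,s=None):
    o,d=ray(cam,px,s); return o+d*dep
E
python3 - <<'E'
from h import *
np.set_printoptions(suppress=True,precision=3)
for c in('scene','top','wrist'):
    s=sense();p,d=capture(c); save(c+'0.png',p); np.save(c+'0.npy',d); m=camera_model(c); print(c,{k:np.round(v,3).tolist() if not isinstance(v,str) else v for k,v in m.items()})
    for t in ('blade','rest','holder','fixture','mirror','hammer','dye_jar','v_block'):
        print(t,[(np.round(b['centre']).tolist(),round(b['p'],2)) for b in boxes_of(c,t)][:4])
    for t in ('blade','band','rest','slot','holder','lens','mirror','pin','fixture'):
        print('pp',t,[(np.round(b['centre'],1).tolist(),round(b['p'],2)) for b in pinpoint(c,t)][:4])
print(sense()['time_s'])
E
```

```text
scene {'fx': 464.632, 'fy': 464.632, 'cx': 278.121, 'cy': 209.81, 'cam_to_world': [[0.83, -0.337, 0.445, 1144.384], [0.558, 0.506, -0.658, -865.537], [-0.003, 0.794, 0.608, 924.328], [0.0, 0.0, 0.0, 1.0]]}
blade [([304.0, 169.0], 0.95), ([319.0, 142.0], 0.75), ([274.0, 145.0], 0.65)]
rest [([300.0, 180.0], 0.61)]
holder [([283.0, 225.0], 0.58)]
fixture [([287.0, 254.0], 0.73), ([303.0, 168.0], 0.68)]
mirror [([256.0, 247.0], 0.58)]
hammer [([165.0, 339.0], 0.67)]
dye_jar [([362.0, 201.0], 0.83), ([305.0, 181.0], 0.28)]
v_block [([235.0, 322.0], 0.62)]
pp blade [([272.6, 161.2], 0.95), ([317.6, 154.3], 0.76), ([302.8, 180.5], 0.68)]
pp band [([312.1, 169.3], 0.93), ([283.7, 143.2], 0.93), ([308.5, 140.0], 0.76)]
pp rest [([304.0, 184.5], 0.75)]
pp slot [([277.5, 216.3], 0.62), ([301.7, 250.9], 0.26)]
pp holder [([278.9, 230.0], 0.86)]
pp lens [([304.0, 246.1], 0.87)]
pp mirror [([262.4, 255.5], 0.87), ([226.1, 227.7], 0.66), ([312.8, 169.0], 0.24)]
pp pin [([225.8, 229.1], 0.58)]
pp fixture []
top {'fx': 498.432, 'fy': 498.432, 'cx': 272.766, 'cy': 215.902, 'cam_to_world': [[-0.015, 0
[... 710 characters left out ...]
6.1, 195.5], 0.27)]
pp slot [([265.0, 210.9], 0.65)]
pp holder [([397.0, 166.2], 0.74), ([264.7, 213.9], 0.61), ([304.6, 156.7], 0.49)]
pp lens [([334.1, 223.7], 0.71), ([303.4, 153.8], 0.58)]
pp mirror [([316.0, 195.7], 0.75)]
pp pin [([337.0, 224.4], 0.78)]
pp fixture [([316.1, 199.8], 0.83), ([317.3, 198.1], 0.5)]
wrist {'fx': 330.556, 'fy': 330.556, 'cx': 278.311, 'cy': 207.063, 'T_tool_cam': [[0.0, 0.949, 0.315, 80.63], [1.0, 0.0, -0.0, -0.492], [-0.0, 0.315, -0.949, -143.353], [0.0, 0.0, 0.0, 1.0]]}
blade []
rest []
holder []
fixture []
mirror []
hammer []
dye_jar []
v_block []
pp blade []
pp band []
pp rest []
pp slot []
pp holder []
pp lens []
pp mirror []
pp pin []
pp fixture []
2.7
```

View pics/scene0.png

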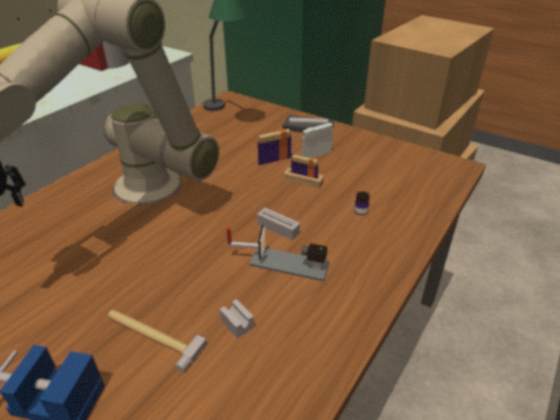

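View pics/top0.png

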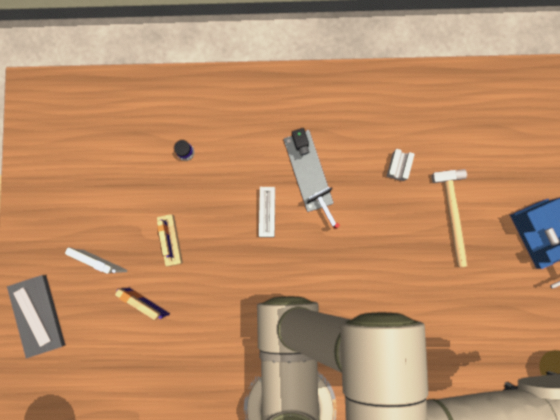

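```bash
python3 - <<'E'
import cv2
a=cv2.imread('pics/top0.png')[130:345,60:360]; cv2.imwrite('pics/topc.png',cv2.resize(a,(780,559),interpolation=cv2.INTER_CUBIC))
a=cv2.imread('pics/scene0.png')[110:290,200:400]; cv2.imwrite('pics/scenec.png',cv2.resize(a,(660,594),interpolation=cv2.INTER_CUBIC))
E
```

```text
(no output)
```

View pics/topc.png

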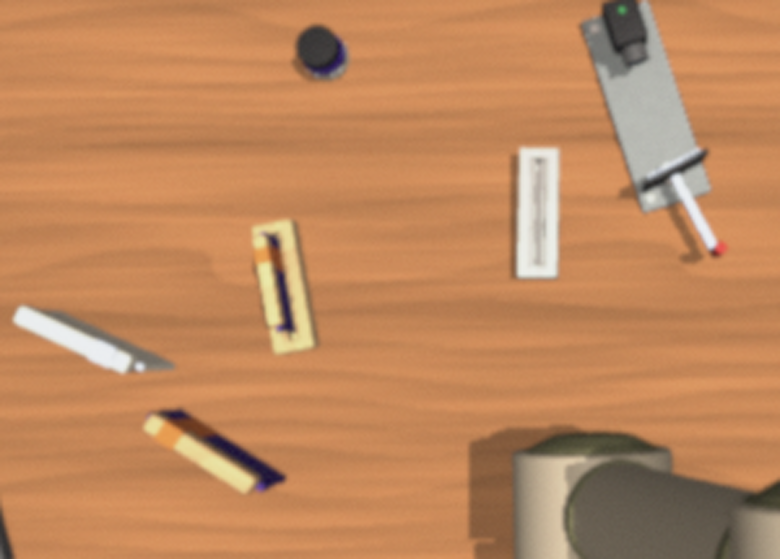

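View pics/scenec.png

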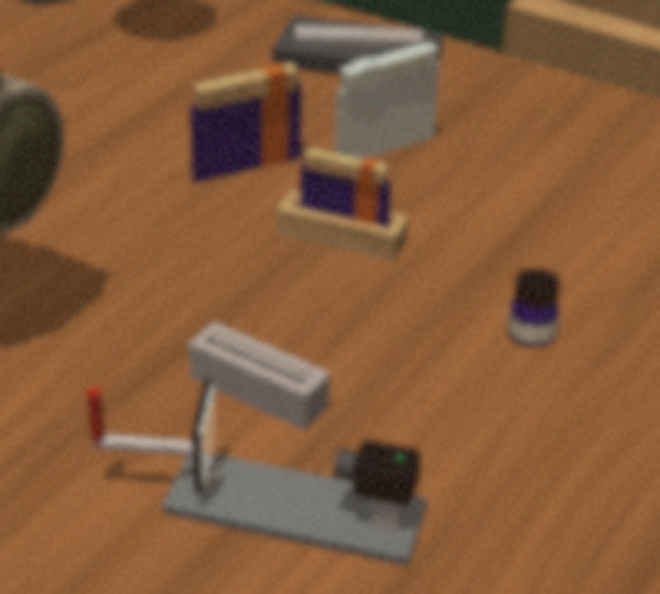

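```bash
python3 - <<'E'
from h import *
np.set_printoptions(suppress=True,precision=1)
s=sense();q=s['ee_rot'];print(q,R.from_quat([q[1],q[2],q[3],q[0]]).as_matrix())
d=np.load('top0.npy')
def P(px,z): return atz('top',px,z)
print('rest',P((173,240.7),0)); print('holder',P((264.7,213.9),0)); print('slot',P((265,210.9),42));print('mirror',P((316,195.7),26));print('pin',P((337,224.4),106));print('lens',P((303.4,153.8),65))
print('fix',P((316,200),0),'jar',P((183,150),60),'vb',P((398,164),22),'ham',P((456,212),15))
im=cv2.imread('pics/top0.png')
# point cloud from depth
ys,xs=np.mgrid[0:420,0:560]
m,T=c2w('top')
X=np.stack([(xs-m['cx'])/m['fx']*d,-(ys-m['cy'])/m['fy']*d,-d],-1)@T[:3,:3].T+T[:3,3]
np.save('cloud.npy',X)
for n,(c0,c1,r0,r1,z0,z1) in {'rest':(150,190,205,275,22,40),'bladetop':(150,190,205,275,85,115),'holder':(250,285,180,245,30,60),'biggrip':(105,180,275,330,85,140),'plate':(270,340,110,220,5,20),'mirrorlever':(300,350,180,240,40,130)}.items():
    W=X[r0:r1,c0:c1].reshape(-1,3); W=W[(W[:,2]>z0)&(W[:,2]<z1)]
    if len(W)<5: print(n,len(W));continue
    r=cv2.minAreaRect(W[:,:2].astype(np.float32)); print(n,len(W),r,np.median(W[:,2]))
E
```

```text
[0.  1.  0.1 0. ] [[ 1.   0.2  0. ]
 [ 0.2 -1.  -0. ]
 [ 0.   0.  -1. ]]
rest [445.9 313.9   0. ]
holder [515.4  61.    0. ]
slot [519.1  58.4  42. ]
mirror [559.6 -79.2  26. ]
pin [ 474.8 -125.2  106. ]
lens [666.5 -46.1  65. ]
fix [551.3 -80.5   0. ] jar [684.6 274.6  60. ] vb [ 642.7 -303.2   22. ] ham [ 510.  -454.6   15. ]
rest 479 ((447.8370361328125, 319.26806640625), (133.69595336914062, 43.101463317871094), 10.773902893066406) 32.65656060719948
bladetop 239 ((450.25238037109375, 319.1755065917969), (96.39131927490234, 15.527756690979004), 10.977519989013672) 100.47183730419601
holder 622 ((519.3489990234375, 55.11310577392578), (39.49787902832031, 130.20391845703125), 87.7314224243164) 41.933208042484694
biggrip 473 ((285.30975341796875, 378.31884765625), (133.43418884277344, 20.95856475830078), 57.721595764160156) 120.8961406416413
plate 1987 ((651.32763671875, -51.406944274902344), (191.85171508789062, 305.0368957519531), 89.08358001708984) 11.974238908601137
mirrorlever 293 ((516.6787109375, -89.06599426269531), (105.38079833984375, 65.8157730102539), 8.903425216674805) 62.6517263660312
```

Candidates (scene picture): the white blade at (319,142), the large blue one at (274,145), and the smaller blue one standing in the wooden rest at (304,169). I choose the last; the crop shows it is blue, smaller and in the rest. I will measure the holder with the wrist camera on the way.

```bash
python3 -m crank '{"dp":[[2.9,4,0],[2.9,4,0],[2.9,4,0],[2.9,4,0],[2.9,4,0],[2.9,4,0],[2.9,4,0],[2.9,4,0],[2.9,4,0],[2.9,4,0]],"delta_rot":[[0,0,0],[0,0,0],[0,0,0],[0,0,0],[0,0,0],[0,0,0],[0,0,0],[0,0,0],[0,0,0],[0,0,0]],"claw":[0,0,0,0,0,0,0,0,0,0]}'
python3 -m crank '{"dp":[[2.6,4,0],[2.6,4,0],[2.6,4,0],[2.6,4,0],[0,0,0],[0,0,0]],"delta_rot":[[0,0,0],[0,0,0],[0,0,0],[0,0,0],[0,0,0],[0,0,0]],"claw":[0,0,0,0,0,0]}'
cat > w.py <<'E'
from h import *
import sys
np.set_printoptions(suppress=True,precision=2)
n=sys.argv[1]
s=sense(); p,d=capture('wrist'); save(n+'.png',p)
m,T=c2w('wrist',s); ys,xs=np.mgrid[0:420,0:560]
X=np.stack([(xs-m['cx'])/m['fx']*d,-(ys-m['cy'])/m['fy']*d,-d],-1)@T[:3,:3].T+T[:3,3]
np.savez(n+'.npz',X=X,d=d,p=p,T=T)
q=s['ee_rot']; M=R.from_quat([q[1],q[2],q[3],q[0]]).as_matrix()
print(s['time_s'],np.array(s['eef_pos']),'yaw',np.degrees(np.arctan2(M[1,0],M[0,0])),'tilt',M[:,2],'j',np.array(s['joints']),'F',np.array(s['force']),'g',s['grip_width'])
E
python3 w.py wh
```

```text
time_s: 3.7
eef_pos: [411.5, -109.1, 231.6]
ee_rot: [0.0, 0.993, 0.116, 0.0]
force: [-0.4, -1.4, -0.3]
grip_width: 1.004
time_s: 4.3
eef_pos: [514.5, 49.6, 230.9]
ee_rot: [0.0, 0.993, 0.117, -0.0]
force: [0.5, -0.6, -0.6]
grip_width: 1.001
4.3 [514.54  49.61 230.94] yaw 13.387861690401447 tilt [-0. -0. -1.] j [-0.13  0.3   1.52 -0.    1.32  1.21] F [ 0.48 -0.6  -0.64] g 1.0008350622049693
```

View pics/wh.png

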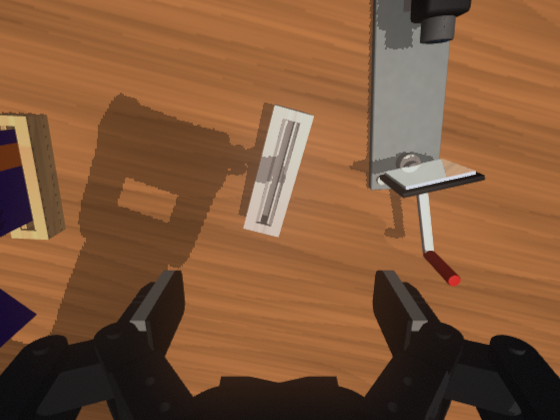

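The picture shows the holder at (278,171), the mirror at (432,177), the red pin top at (454,281), the camera lens at (437,30) and the rest at the left edge.

```bash
python3 - <<'E'
from h import *
np.set_printoptions(suppress=True,precision=1)
a=np.load('wh.npz');X=a['X'];p=a['p'].astype(int)
def sel(c0,c1,r0,r1,z0,z1):
    W=X[r0:r1,c0:c1].reshape(-1,3);C=p[r0:r1,c0:c1].reshape(-1,3);k=(W[:,2]>z0)&(W[:,2]<z1);return W[k],C[k]
def rect(W): return cv2.minAreaRect(W[:,:2].astype(np.float32))
W,_=sel(235,330,90,250,36,48);print('holder',rect(W),np.median(W[:,2]))
W,_=sel(240,325,100,240,5,34);print('slotfloor',len(W),rect(W) if len(W)>5 else '',np.median(W[:,2]))
W,_=sel(365,460,40,195,9,15);print('plate',rect(W),np.median(W[:,2]))
W,C=sel(415,480,240,300,98,115);k=(C[:,0]>C[:,1]*2);W=W[k];print('pin',len(W),rect(W),W.mean(0))
W,C=sel(365,500,150,205,90,115);print('mirtop',len(W),rect(W),np.median(W[:,2]))
W,C=sel(410,440,195,260,45,60);print('lever',len(W),rect(W),np.median(W[:,2]))
W,C=sel(400,480,0,50,75,95);print('cam',len(W),rect(W),np.median(W[:,2]))
for t in('slot','holder','mirror','pin','fixture','lens'):
    for b in pinpoint('wrist',t)[:2]:
        z={'slot':42,'holder':0,'mirror':26,'pin':106,'fixture':0,'lens':65}[t]
        print(t,b['centre'],round(b['p'],2),atz('wrist',b['centre'],z))
E
```

```text
holder ((518.7111206054688, 52.996517181396484), (39.549015045166016, 132.23257446289062), 88.2584228515625) 42.49584425004559
slotfloor 751 ((523.60791015625, 52.938926696777344), (36.27077102661133, 122.46067810058594), 88.28775024414062) 13.165578055849949
plate ((604.1163940429688, -69.19590759277344), (155.0254669189453, 75.2347640991211), 16.883914947509766) 12.907111737689263
pin 183 ((474.98223876953125, -125.21353149414062), (11.041465759277344, 11.597426414489746), 0.09500829130411148) [ 475.6 -124.2  104.6]
mirtop 1070 ((556.6929321289062, -83.94866943359375), (9.36695384979248, 69.80162811279297), 27.193767547607422) 97.70317700488343
lever 726 ((503.65277099609375, -111.11006927490234), (74.03779602050781, 11.092166900634766), 26.43355369567871) 54.626137208646014
cam 1309 ((679.4743041992188, -44.46413040161133), (27.87091636657715, 35.729087829589844), 10.693216323852539) 80.75806493213327
slot [277.9, 175.5] 0.79 [518.5  50.1  42. ]
holder [275.2, 169.0] 0.83 [515.9  52.4   0. ]
mirror [409.0, 166.1] 0.76 [556.9 -85.1  26. ]
pin [453.1, 280.2] 0.91 [ 473.5 -127.1  106. ]
pin [437.3, 42.3] 0.49 [657.  -38.2 106. ]
fixture [400.7, 157.6] 0.83 [561.5 -83.6   0. ]
lens [436.9, 41.0] 0.77 [667.9 -53.3  65. ]
lens [402.0, 158.3] 0.17 [566.7 -58.7  65. ]
```

```bash
python3 -m crank '{"dp":[[-1.1,4.4,-0.5],[-1.1,4.4,-0.5],[-1.1,4.4,-0.5],[-1.1,4.4,-0.5],[-1.1,4.4,-0.5],[-1.1,4.4,-0.5],[0,0,0],[0,0,0]],"delta_rot":[[0,0,-0.4],[0,0,-0.4],[0,0,-0.4],[0,0,-0.4],[0,0,-0.4],[0,0,-0.4],[0,0,0],[0,0,0]],"claw":[0,0,0,0,0,0,0,0]}'
python3 w.py wr
python3 - <<'E'
from h import *
np.set_printoptions(suppress=True,precision=1)
a=np.load('wr.npz');X=a['X'];p=a['p'].astype(int)
s=sense()
P=np.array(s['eef_pos'])
k=(np.abs(X[...,0]-450)<90)&(np.abs(X[...,1]-319)<45)
for n,z0,z1 in(('grip',94,106),('rest',27,37)):
    kk=k&(X[...,2]>z0)&(X[...,2]<z1);kk[260:]=False
    W=X[kk];print(n,len(W),cv2.minAreaRect(W[:,:2].astype(np.float32)),np.median(W[:,2]))
    l=cv2.fitLine(W[:,:2].astype(np.float32),cv2.DIST_L2,0,.01,.01).ravel();print(np.degrees(np.arctan2(l[1],l[0])),l[2:])
E
```

```text
time_s: 5.45
eef_pos: [448.4, 313.2, 201.2]
ee_rot: [0.0, 0.995, 0.095, -0.0]
force: [0.3, 0.6, 0.4]
grip_width: 1.0
5.45 [448.38 313.18 201.18] yaw 10.954736256310733 tilt [-0. -0. -1.] j [ 0.4   0.39  1.48 -0.    1.28  1.78] F [0.34 0.55 0.35] g 1.0004624735656336
grip 2000 ((450.49615478515625, 318.49609375), (88.5769271850586, 14.425198554992676), 10.886215209960938) 100.59052486469322
10.66795 [453.2 319. ]
rest 3588 ((446.87384033203125, 317.8070983886719), (134.34071350097656, 41.01639938354492), 10.588849067687988) 32.770852258209175
11.183294 [457.7 319.2]
```

View pics/wr.png

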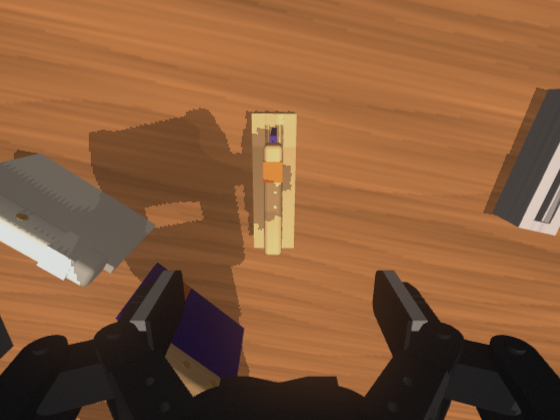

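The picture shows the chosen blade in the rest at (273,200), with its band at the far end (272,172). The large blue blade (185,340) and the white one (70,215) are clear of the fingers.

```bash
python3 -m crank '{"dp":[[0.1,0.25,-3],[0.1,0.28,-4],[0,0,-3],[0,0,-2],[0,0,-1],[0,0,0],[0,0,0]],"delta_rot":[[0,0,0],[0,0,0],[0,0,0],[0,0,0],[0,0,0],[0,0,0],[0,0,0]],"claw":[0,0,0,0,0,0,0]}'
python3 -m crank '{"dp":[[0,0,0],[0,0,0],[0,0,0],[0,0,0],[0,0,0],[0,0,0],[0,0,0],[0,0,0],[0,0,0],[0,0,0]],"delta_rot":[[0,0,0],[0,0,0],[0,0,0],[0,0,0],[0,0,0],[0,0,0],[0,0,0],[0,0,0],[0,0,0],[0,0,0]],"claw":[255,255,255,255,255,255,255,255,255,255]}' 60
python3 w.py wg
```

```text
time_s: 6.2
eef_pos: [451.5, 318.0, 72.5]
ee_rot: [-0.0, 0.996, 0.094, 0.001]
force: [0.2, -0.3, 0.3]
grip_width: 1.005
time_s: 7.2
eef_pos: [450.8, 318.4, 71.6]
ee_rot: [-0.0, 0.995, 0.095, 0.0]
force: [-1.2, -0.5, 5.6]
grip_width: 0.153
7.2 [450.78 318.4   71.58] yaw 10.88061385820199 tilt [ 0.  0. -1.] j [ 0.4   0.55  1.6  -0.    0.99  1.78] F [-1.21 -0.47  5.55] g 0.15319035517416324
```

View pics/wg.png

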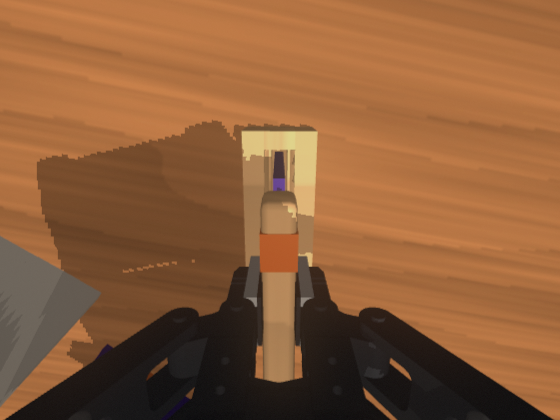

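The grip is held between the pads in the middle (280,320), with the band at (279,252), and the opening is about 13 mm.

```bash
python3 -m crank '{"dp":[[0,0,1],[0,0,2],[0,0,3],[0,0,2],[0.9,-3.5,0],[1,-4,0],[1,-4,0],[1,-4,0],[1,-4,0],[1,-4,0]],"delta_rot":[[0,0,0],[0,0,0],[0,0,0],[0,0,0],[0,0,-1.8],[0,0,-1.8],[0,0,-1.8],[0,0,-1.8],[0,0,-1.8],[0,0,-1.8]],"claw":[255,255,255,255,255,255,255,255,255,255]}'
python3 -m crank '{"dp":[[0.9,-3.0,0],[0,0,0],[0,0,0],[0,0,0]],"delta_rot":[[0,0,-1.8],[0,0,0],[0,0,0],[0,0,0]],"claw":[255,255,255,255]}'
python3 w.py wi
python3 - <<'E'
from h import *
np.set_printoptions(suppress=True,precision=2)
a=np.load('wi.npz');X=a['X'];p=a['p'].astype(int)
s=sense();P=np.array(s['eef_pos']);q=s['ee_rot'];M=R.from_quat([q[1],q[2],q[3],q[0]]).as_matrix()
L=(X-P)@M
# grip/blade in tool frame
k=(L[...,2]>-45)&(L[...,2]<-20)&(np.abs(L[...,1])<20)&(L[...,0]>12)&(L[...,0]<50)
W=L[k];print('grip',len(W),W[:,1].min(),W[:,1].max(),np.percentile(W[:,1],[2,98]))
for x0 in range(12,50,6):
    w=W[(W[:,0]>=x0)&(W[:,0]<x0+6)];
    if len(w): print(x0,w[:,1].min(),w[:,1].max(),w[:,2].min())
H=X[(X[...,2]>38)&(X[...,2]<47)&(abs(X[...,0]-519)<80)&(abs(X[...,1]-53)<30)]
print('holder',len(H),cv2.minAreaRect(H[:,:2].astype(np.float32)))
E
```

```text
time_s: 8.25
eef_pos: [509.3, 81.7, 151.2]
ee_rot: [-0.0, 1.0, 0.0, -0.001]
force: [0.6, 0.1, -2.7]
grip_width: 0.15
time_s: 8.65
eef_pos: [518.1, 54.2, 151.2]
ee_rot: [-0.0, 1.0, -0.014, -0.0]
force: [0.2, 0.5, -2.9]
grip_width: 0.157
8.65 [518.1   54.25 151.19] yaw -1.6505176708421587 tilt [-0.  0. -1.] j [-0.12  0.38  1.62  0.    1.14  1.48] F [ 0.15  0.49 -2.85] g 0.15702248185706905
grip 3194 -18.07097299468852 18.9683268110983 [-7.22  6.96]
12 -18.07097299468852 18.9683268110983 -44.99127092422979
18 -7.331573470008033 6.9739093856088505 -31.00298792085839
24 -7.222260236094011 7.23344125740941 -30.89260082919126
30 -7.367589651906696 7.194131795473526 -31.234707378968686
36 -7.126807128657167 6.861877152404851 -30.32029841632113
42 -6.552159506864422 6.332566986824683 -29.77002657439772
holder 3779 ((528.4393310546875, 52.84654998779297), (39.622501373291016, 112.87113189697266), 88.22367858886719)
```

View pics/wi.png

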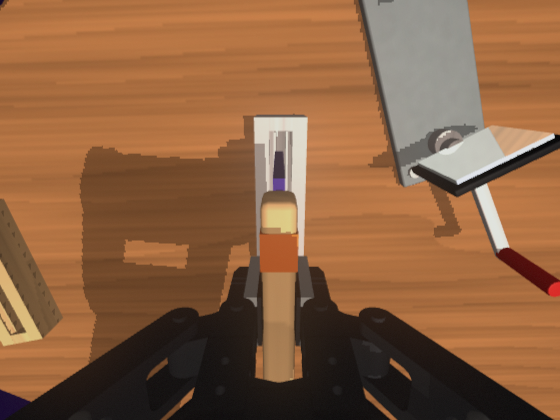

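The picture shows the blade (278,180) hanging slightly left of the slot centre (281,180). A shift of about -1.1 mm in y will correct that; then I go down.

```bash
python3 -m crank '{"dp":[[0.05,-0.11,-1],[0,0,-2],[0,0,-1],[0,0,-0.7],[0,0,-0.7],[0,0,-0.7],[0,0,0]],"delta_rot":[[0,0,0],[0,0,0],[0,0,0],[0,0,0],[0,0,0],[0,0,0],[0,0,0]],"claw":[255,255,255,255,255,255,255]}'
python3 w.py wj
```

```text
time_s: 9.4
eef_pos: [518.8, 52.3, 89.6]
ee_rot: [-0.0, 1.0, -0.015, -0.001]
force: [-0.1, -0.1, -3.1]
grip_width: 0.151
9.4 [518.77  52.28  89.59] yaw -1.7173917971288735 tilt [-0.  0. -1.] j [-0.12  0.46  1.68 -0.    1.    1.48] F [-0.08 -0.1  -3.13] g 0.15050118929290357
```

View pics/wj.png

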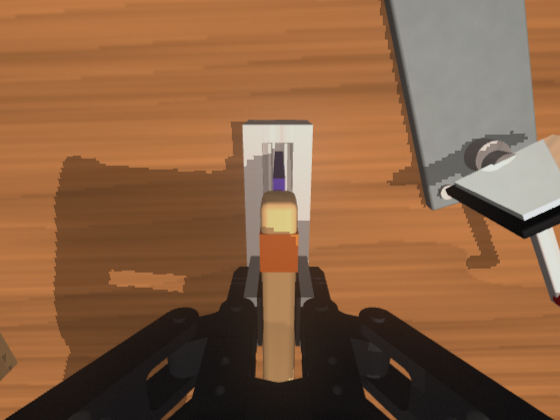

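The blade is in the slot mouth (279,175) with no contact force. I continue down.

```bash
python3 -m crank '{"dp":[[0,0,-0.5],[0,0,-0.5],[0,0,-0.4],[0,0,-0.2],[0,0,0],[0,0,0]],"delta_rot":[[0,0,0],[0,0,0],[0,0,0],[0,0,0],[0,0,0],[0,0,0]],"claw":[255,255,255,255,255,255]}'
```

```text
time_s: 10.05
eef_pos: [519.2, 52.2, 74.4]
ee_rot: [0.0, 1.0, -0.015, 0.0]
force: [0.6, 0.2, -3.0]
grip_width: 0.154
```

```bash
python3 -m crank '{"dp":[[0,0,-0.1],[0,0,-0.1],[0,0,0],[0,0,0]],"delta_rot":[[0,0,0],[0,0,0],[0,0,0],[0,0,0]],"claw":[255,255,255,255]}'
```

```text
time_s: 10.45
eef_pos: [519.4, 52.2, 73.5]
ee_rot: [0.0, 1.0, -0.015, 0.001]
force: [-4.0, -0.5, 8.2]
grip_width: 0.154
```

Contact with the floor: Fz went from -3 to +8 N. I open the fingers.

```bash
python3 -m crank '{"dp":[[0,0,0],[0,0,0],[0,0,0],[0,0,0],[0,0,0],[0,0,0],[0,0,0],[0,0,0],[0,0,0]],"delta_rot":[[0,0,0],[0,0,0],[0,0,0],[0,0,0],[0,0,0],[0,0,0],[0,0,0],[0,0,0],[0,0,0]],"claw":[120,120,120,120,120,120,120,120,120]}'
python3 -m crank '{"dp":[[0,0,1],[0,0,3],[0,0,4],[0,0,4],[-1,-2,3],[-1,-2,0],[0,0,0],[0,0,0]],"delta_rot":[[0,0,0],[0,0,0],[0,0,0],[0,0,0],[0,0,0],[0,0,0],[0,0,0],[0,0,0]],"claw":[120,120,120,120,120,120,120,120]}'
python3 w.py wk
python3 - <<'E'
from h import *
np.set_printoptions(suppress=True,precision=2)
a=np.load('wk.npz');X=a['X']
for n,z0,z1,w,r in(('grip',96,108,20,70),('holder',38,47,30,80)):
    k=(X[...,2]>z0)&(X[...,2]<z1)&(abs(X[...,0]-519)<r)&(abs(X[...,1]-53)<w);k[300:]=False
    H=X[k];print(n,len(H),cv2.minAreaRect(H[:,:2].astype(np.float32)),np.median(H[:,2]))
p,d=capture('top');save('top1.png',p[130:330,150:400].repeat(3,0).repeat(3,1))
E
```

```text
time_s: 11.35
eef_pos: [519.1, 52.2, 72.3]
ee_rot: [-0.0, 1.0, -0.015, -0.0]
force: [0.9, 0.7, 0.4]
grip_width: 0.533
time_s: 12.15
eef_pos: [499.0, 12.3, 222.6]
ee_rot: [-0.0, 1.0, -0.015, 0.0]
force: [1.0, -0.7, -0.5]
grip_width: 0.529
12.15 [499.03  12.29 222.61] yaw -1.7686596857610706 tilt [ 0.  0. -1.] j [-0.21  0.26  1.59  0.    1.29  1.39] F [ 1.01 -0.69 -0.45] g 0.5288404276441023
grip 1889 ((518.3825073242188, 52.389469146728516), (14.915237426757812, 90.3953857421875), 88.21221160888672) 102.6520439742057
holder 2948 ((518.0973510742188, 53.148521423339844), (39.7068977355957, 131.79852294921875), 88.26142883300781) 42.689391840014224
```

View pics/wk.png

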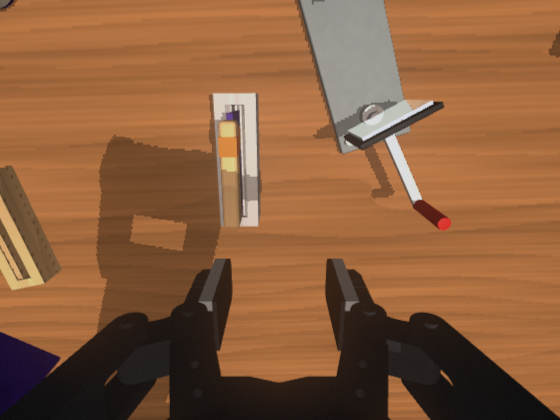

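The blade stands in the slot (235,175): grip top at 102.6 mm (102 expected), 0.7 mm across, aligned. The mirror is at (395,122) and the pin top at (444,223). Next I measure them and work out the turn.

```bash
python3 - <<'E'
from h import *
np.set_printoptions(suppress=True,precision=2)
a=np.load('wk.npz');X=a['X'];p=a['p'].astype(int)
red=(p[...,0]>2.2*p[...,1])&(p[...,0]>90)&(abs(X[...,0]-475)<25)&(abs(X[...,1]+125)<25)
W=X[red&(X[...,2]>101)];print('pin',len(W),cv2.minAreaRect(W[:,:2].astype(np.float32)),np.median(W[:,2]))
pin=np.array(cv2.minAreaRect(W[:,:2].astype(np.float32))[0])
k=(X[...,2]>92)&(X[...,2]<110)&(abs(X[...,0]-557)<45)&(abs(X[...,1]+84)<45)&~red
W=X[k];print('mirtop',len(W),cv2.minAreaRect(W[:,:2].astype(np.float32)),np.median(W[:,2]))
k=(X[...,2]>48)&(X[...,2]<60)&(abs(X[...,0]-505)<35)&(abs(X[...,1]+108)<30)
W=X[k];l=cv2.fitLine(W[:,:2].astype(np.float32),cv2.DIST_L2,0,.01,.01).ravel();print('lever',len(W),cv2.minAreaRect(W[:,:2].astype(np.float32)),np.degrees(np.arctan2(l[1],l[0])))
k=(X[...,2]>9)&(X[...,2]<16)&(abs(X[...,0]-600)<100)&(abs(X[...,1]+65)<70);W=X[k]
print('plate',len(W),cv2.minAreaRect(W[:,:2].astype(np.float32)))
og=(p[...,0]>1.6*p[...,1])&(p[...,1]>1.4*p[...,2])&(X[...,2]>98)&(abs(X[...,0]-540)<40)&(abs(X[...,1]-52)<15)
W=X[og];print('band',len(W),W[:,:2].mean(0),cv2.minAreaRect(W[:,:2].astype(np.float32)) if len(W)>5 else '')
band=np.array([543.4,51.7])
for th in (26,26.6,27.2):
    t=np.radians(th);ax=pin+95*np.array([np.cos(t),np.sin(t)])
    la=th-10;v=band-ax;ba=np.degrees(np.arctan2(v[1],v[0]));n=(la+ba)/2
    print(th,'axis',ax,'lens',la,'band',ba,'normal',n,'turn',n-th,'pin end',ax-95*np.array([np.cos(np.radians(n)),np.sin(np.radians(n))]))
E
```

```text
pin 150 ((474.56317138671875, -125.59254455566406), (10.813359260559082, 11.179449081420898), 16.447189331054688) 106.51654413460963
mirtop 1140 ((556.423828125, -84.2763671875), (9.176398277282715, 69.92638397216797), 26.773052215576172) 99.43266837445665
lever 868 ((507.6120300292969, -109.27823638916016), (76.60186767578125, 11.237977981567383), 26.269210815429688) 26.700964
plate 9593 ((603.5409545898438, -69.57496643066406), (152.96337890625, 75.25677490234375), 17.06049346923828)
band 50 [541.77  51.53] ((544.3501586914062, 51.27228546142578), (14.294517517089844, 14.310799598693848), 88.16246795654297)
26 axis [559.95 -83.95] lens 16 band 96.9555603080144 normal 56.4777801540072 turn 30.4777801540072 pin end [ 507.48 -163.15]
26.6 axis [559.51 -83.06] lens 16.6 band 96.81643780783212 normal 56.70821890391606 turn 30.10821890391606 pin end [ 507.36 -162.46]
27.2 axis [559.06 -82.17] lens 17.2 band 96.67121554415479 normal 56.9356077720774 turn 29.735607772077397 pin end [ 507.23 -161.78]
```

```bash
python3 -m crank '{"dp":[[-0.5,-2.75,-1.6],[-0.5,-2.75,-1.6],[-0.5,-2.75,-1.6],[-0.5,-2.75,-1.6],[-0.45,-2.75,-1.6],[0,0,0],[0,0,0],[0,0,0]],"delta_rot":[[0,0,5.7],[0,0,5.7],[0,0,5.7],[0,0,5.7],[0,0,5.7],[0,0,0],[0,0,0],[0,0,0]],"claw":[120,120,120,120,120,120,120,120]}'
python3 w.py wp
```

```text
time_s: 13.05
eef_pos: [475.1, -124.4, 142.7]
ee_rot: [0.0, 0.973, 0.232, 0.0]
force: [0.7, 0.4, -0.1]
grip_width: 0.527
13.05 [ 475.08 -124.37  142.66] yaw 26.784049885362876 tilt [ 0. -0. -1.] j [-0.5   0.33  1.72  0.    1.09  0.61] F [ 0.71  0.4  -0.14] g 0.5272286769887403
```

View pics/wp.png

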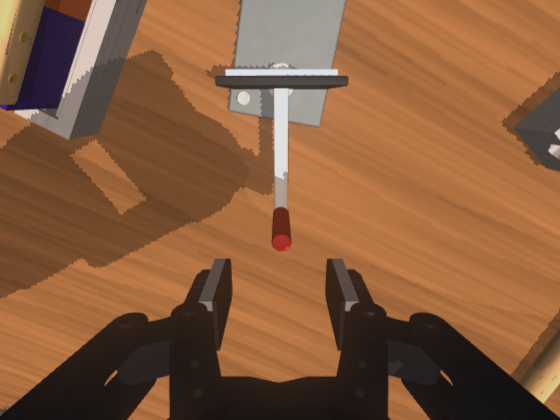

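The pin (282,240) lies midway between the fingers. The hammer handle (545,365) and the V-block (540,120) are clear. I go down and grip.

```bash
python3 -m crank '{"dp":[[0,-0.1,-2],[0,0,-3],[0,0,-1.3],[0,0,-0.3],[0,0,0]],"delta_rot":[[0,0,0],[0,0,0],[0,0,0],[0,0,0],[0,0,0]],"claw":[120,120,120,120,120]}'
python3 -m crank '{"dp":[[0,0,0],[0,0,0],[0,0,0],[0,0,0],[0,0,0],[0,0,0],[0,0,0]],"delta_rot":[[0,0,0],[0,0,0],[0,0,0],[0,0,0],[0,0,0],[0,0,0],[0,0,0]],"claw":[255,255,255,255,255,255,255]}' 40
python3 w.py wq
```

```text
time_s: 13.6
eef_pos: [475.0, -125.8, 76.7]
ee_rot: [0.0, 0.973, 0.232, 0.0]
force: [-1.4, -0.2, -0.2]
grip_width: 0.531
time_s: 14.3
eef_pos: [475.0, -126.5, 77.1]
ee_rot: [0.0, 0.973, 0.232, 0.001]
force: [-0.2, 0.7, 7.2]
grip_width: 0.124
14.3 [ 475.04 -126.47   77.1 ] yaw 26.7784398827769 tilt [ 0. -0. -1.] j [-0.5   0.43  1.78  0.    0.93  0.6 ] F [-0.17  0.73  7.21] g 0.12351480702518555
```

```bash
python3 - <<'E'
import numpy as np
ax=np.array([559.5,-83.]);r=95
prev=ax-r*np.array([np.cos(np.radians(26.7)),np.sin(np.radians(26.7))])
for i in range(1,9):
    t=np.radians(26.7+i*30.1/8);c=ax-r*np.array([np.cos(t),np.sin(t)]);print(np.round((c-prev)/10,2));prev=c
E
```

```text
[ 0.3  -0.55]
[ 0.33 -0.53]
[ 0.37 -0.5 ]
[ 0.4  -0.48]
[ 0.43 -0.45]
[ 0.46 -0.42]
[ 0.49 -0.39]
[ 0.51 -0.36]
```

View pics/wq.png

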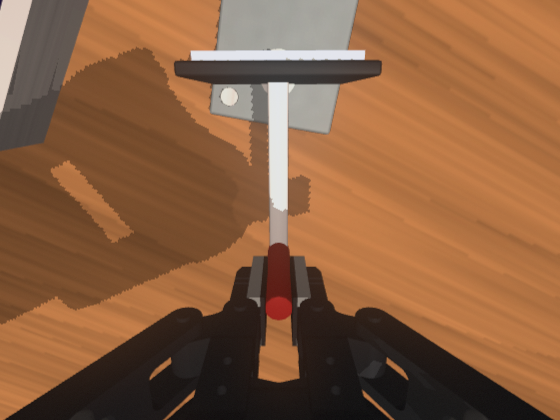

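The pin (279,290) is between the pads and held. I turn along the arc.

```bash
python3 -m crank '{"dp":[[0.3,-0.55,0],[0.33,-0.53,0],[0.37,-0.5,0],[0.4,-0.48,0],[0.43,-0.45,0],[0.46,-0.42,0],[0.49,-0.39,0],[0.51,-0.36,0],[0,0,0],[0,0,0]],"delta_rot":[[0,0,3.8],[0,0,3.8],[0,0,3.8],[0,0,3.8],[0,0,3.8],[0,0,3.8],[0,0,3.7],[0,0,3.7],[0,0,0],[0,0,0]],"claw":[255,255,255,255,255,255,255,255,255,255]}'
python3 w.py ws
python3 - <<'E'
from h import *
np.set_printoptions(suppress=True,precision=2)
a=np.load('ws.npz');X=a['X'];p=a['p'].astype(int);s=sense()
def fl(k):
    W=X[k];l=cv2.fitLine(W[:,:2].astype(np.float32),cv2.DIST_L2,0,.01,.01).ravel();r=cv2.minAreaRect(W[:,:2].astype(np.float32));return len(W),np.degrees(np.arctan2(l[1],l[0])),l[2:],r
B=np.array([559.5,-83])
D=np.hypot(X[...,0]-B[0],X[...,1]-B[1])
print('mirtop',fl((X[...,2]>92)&(X[...,2]<106)&(D<45)))
print('lever',fl((X[...,2]>49)&(X[...,2]<59)&(D<80)&(D>18)&(X[...,0]<560)&(X[...,1]<-85)))
print('tcp vs axis',np.degrees(np.arctan2(B[1]-s['eef_pos'][1],B[0]-s['eef_pos'][0])),np.hypot(B[1]-s['eef_pos'][1],B[0]-s['eef_pos'][0]))
for c in('top','scene'):
    P,d=capture(c); save(c+'2.png',P)
P=cv2.imread('pics/top2.png')[110:290,190:430];cv2.imwrite('pics/top2c.png',cv2.resize(P,(720,540)))
m,T=c2w('top');d=capture('top')[1]
ys,xs=np.mgrid[0:420,0:560]
X=np.stack([(xs-m['cx'])/m['fx']*d,-(ys-m['cy'])/m['fy']*d,-d],-1)@T[:3,:3].T+T[:3,3]
D=np.hypot(X[...,0]-B[0],X[...,1]-B[1])
print('top mirtop',fl((X[...,2]>90)&(X[...,2]<110)&(D<40)))
print('top grip',fl((X[...,2]>95)&(X[...,2]<110)&(abs(X[...,0]-519)<60)&(abs(X[...,1]-54)<15)))
E
```

```text
time_s: 15.35
eef_pos: [508.1, -163.2, 77.1]
ee_rot: [0.001, 0.879, 0.477, 0.001]
force: [-0.9, 1.4, 6.8]
grip_width: 0.12
15.35 [ 508.07 -163.16   77.1 ] yaw 56.975245886077495 tilt [ 0. -0. -1.] j [-0.53  0.5   1.66  0.    0.98  0.05] F [-0.95  1.42  6.81] g 0.11950526733871555
mirtop (5224, np.float32(-32.9984), array([557.43, -85.9 ], dtype=float32), ((557.7573852539062, -85.62100219726562), (8.632852554321289, 70.26123809814453), 57.04311752319336))
lever (2364, np.float32(56.92135), array([ 533.95, -122.28], dtype=float32), ((532.9447631835938, -123.86799621582031), (62.26020431518555, 9.993545532226562), 57.08428192138672))
tcp vs axis 57.27344032115904 95.24240091320725
top mirtop (80, np.float32(-32.89308), array([557.78, -84.03], dtype=float32), ((558.0067138671875, -83.84398651123047), (8.453039169311523, 68.9694595336914), 57.45979309082031))
top grip (196, np.float32(-1.9349135), array([516.88,  54.16], dtype=float32), ((519.1546020507812, 54.57961654663086), (13.011167526245117, 89.80479431152344), 89.20924377441406))
```

View pics/ws.png

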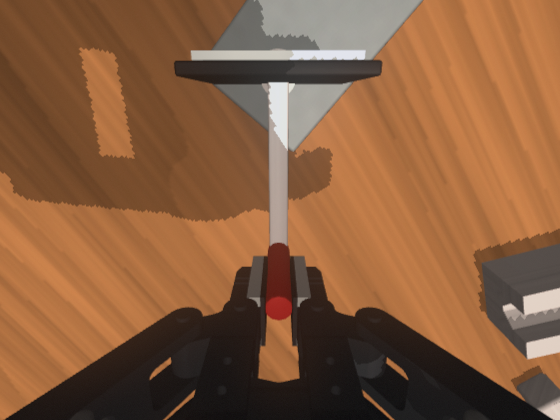

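View pics/top2c.png

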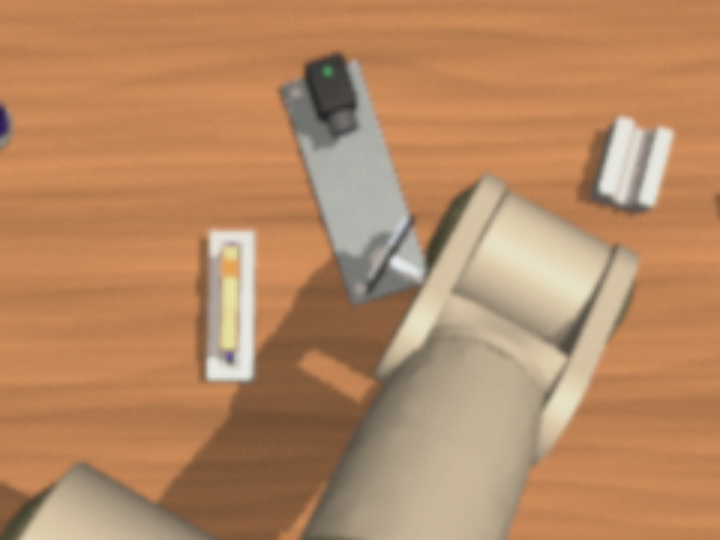

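The pin (279,290) is still held. The wrist camera gives the mirror normal as 57.0° and the top camera 57.1°, against 56.8–57.0° needed. That puts the sight line about 1 mm from the band's middle. The top view shows the blade upright in the holder at (230,300). I hand it in.

```bash
python3 -c "
from rig import *
s=sense();print(s['time_s'],s['eef_pos'],s['force'],s['dq']);print(finish_job())"
```

```text
15.55 [ 507.98510085 -163.07938365   77.08724232] [0.59484733 1.58205858 6.81049296] [-8.58429086e-04  6.58928187e-04 -6.56731499e-04 -2.53210923e-03
 -8.26199214e-05  6.54813346e-04]
the job is handed in; nothing more can be done
None
```

I moved the smaller blue blade from the rest into the holder's slot and let go of it. Then I gripped the mirror's red pin, turned the mirror about 30°, and handed the job in at 15.6 s while still holding it. No verdict was reported.

- **Blade:** just after release it stood with its grip top at 102.6 mm (102 expected when fully home). It was about 0.7 mm off the slot's centre line and less than 0.1° out of line with the holder.
- **Mirror:** the normal measured 57.0° from the wrist camera and 57.1° from the top camera. My estimate of the angle needed was 56.8–57.0°, so the sight line should pass about 1 mm from the band's middle (12 mm allowed). The arm was still at hand-in, with the pin gripped at 40 N.
- **Disagreement:** the top camera placed holder and blade about 2 mm further in y than the wrist camera, which is within the stated calibration. I used the wrist camera's values.
- **Bystanders:** I did not go near the hammer, the dye jar or the V-block, but I did not measure their positions again at the end.

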